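# Feel for the empty candlestick and seat the new candle

## Robot

A 6-joint arm with a two-finger parallel gripper is mounted at the origin on the work surface. World frame = base frame: x ahead of the robot, y to its left, z up, the work surface at z = 0. Lengths are in m, angles in rad, forces in N, time in s.
With the tool pointing down it reaches from about 0.35 to 0.775 m from the base axis. Payload 5.5 kg.
Tool frame: the origin (TCP) lies at the very end of the fingers, on their centre line; the grasp point (between the pads) lies 19 mm behind it; z points along the fingers, y is the direction in which the jaws open and shut (so a half turn about z gives the same grasp; the last joint's range is limited). The gripper opens to 85 mm and grips with 20 to 120 N. Pads are 22 mm wide; open, the fingers measure 114 mm over their backs; the gripper's body (76 mm by 85 mm) begins 54 mm behind the grasp point. The pads swing forward as they close: fully open they stand 13 mm farther back than shut.
Start: joints at [-1.454, 0.313, 0.046, 1.304, 0, 1.431], TCP at [0.146, -0.556, 0.231] pointing down, gripper open.
Joint ranges: [-2.76, 2.76], [-0.86, 1.69], [-1.03, 1.26], [-2.2, 2.34], [-1.47, 1.5], [-3.14, 3.14]. Speed limits (rad/s): [2.57, 2.57, 3.14, 3.14, 3.14, 3.14].

## Interface

Orientations are given as a unit quaternion [x, y, z, w].
In Python, from station import * gives the robot as it stands. The module is installed in compiled form; this text tells all that it offers.
- The arm moves only by the shell command python3 -m jog 'ROWS' [OPENING] [FORCE]. ROWS is JSON, a list of rows, each an object of numbers: "x", "y", "z": the shift along the tool's x, y, z in cm; "rx", "ry", "rz": the turn, a rotation vector about the tool's x, y, z in degrees. A call has 1 to 20 rows; each row is the pose to reach, as a shift and turn from the pose commanded when the call began, along the tool's axes at that moment; what a row does not reach only later rows make up. A row lasts 1/10 s, in which the tool goes at most 50 mm and 8.59 degrees, less where a joint would pass 70% of its speed; a pose out of reach is approached as far as the arm can. A call with a gripper value outside its range is refused whole. OPENING is the opening in per cent of the stroke, from 0 (shut) to 100 (fully open), set as the call begins (- or left out, the last holds). The fingers move at their own pace and stop on an object; FORCE is the grip in N (left out, the last holds). Time passes only in rows, so rows that repeat a pose let the fingers close. It gives the time, the measured TCP pose, the force and the opening at its end, in the units of the state.
- read_state(): the state, without advancing time (a new reading comes with each control period).
- read_camera(name): name is "scene" or "side" or "wrist"; returns (picture, depth): 480x640x3 uint8, red, green, blue; 480x640 float32, m along the optical axis (not along the pixel's ray), 0 where there is no reading.
- camera_info(name): a dict with "vertical_fov" (degrees; the focal length in pixels is half the picture's height over the tangent of half this angle, whatever the lens; pixels are square), "cx", "cy" (the principal point, pixels), "k1" (the pictures are not rectified: a ray, as slopes to the right and down, at radius r is drawn at 1 + k1 r^2 times it, then the intrinsics apply), "R" (3x3) and "t" (3): a world point X has camera coordinates R X + t. Camera axes: x right, y down, z forward; pixel columns grow to the right and rows downward; lengths in m; the calibration is good to about 2 mm. A picture is of the moment at which its call begins: read the wrist's pose just before it. camera_info takes no time and is no camera call; for the wrist camera it gives the pose at the moment of the call.
- finish_job(): hands the job in, once; it reports no verdict.
Trained networks look in the newest picture that a camera, given by its name, has taken for a name from the list of things; names that differ only in an ending like _2 or _b are one class to them, and where a whole thing is asked for, a point or a joint stands for the part that bears it (a point fixed in the world has none). Each returns a list of dicts, best first, with "confidence" (0 to 1); they miss things now and then, are a little off and sometimes report something else, mostly with a low value. They report only what shows in the picture. A call takes as long as a camera call. They do not tell look-alikes from the thing itself.
- look_for(camera, label): "box" ([centre column, centre row, width, height] in pixels, round what is visible of it).
The state is a dict: "time_s": time; "qpos": joint angles; "dq": joint speeds; "joint_torque": joint torques, N m; "tcp_pos": TCP position; "tool_rot": TCP orientation; "wrist_force": force on the tool from outside, world axes, zero at the start; "moment": the same for the moment, N m; "grip_width": finger opening in m.
Only numpy, scipy, OpenCV 4.12 (cv2) and the standard library are available. Lean on these libraries where they do the work, as an engineer would, in place of code of your own. Each camera call takes 0.05 s, during which the arm holds its last target.

## Task

Two of the three iron candlesticks still have an old stub left down in the cup, and you cannot count on seeing which. Take the ivory candle from its wooden stand, feel gently with it for the cup that is empty, never pressing hard, and push the candle down there past the stiff ring until it is fully home, then let go and leave it standing upright. Leave the candlesticks, the glass, the decanter and the matchbox where they stand.

Things in the scene. Friction and masses are not known exactly. Their poses are not given: they have to be found in the camera images.
- stick_a: one of three identical loose iron candlesticks, 1.3 kg, 83 mm high: foot 96 mm across, upright cup 38 mm across. Origin: centre of underside, z up. All three cups hold a brass grip ring (hole 19 mm wide, 5 mm thick): it starts raised, its top 13 to 19 mm above the cup's floor, slides down stiffly under about 6 N and stays where pushed; right down, its top is 5 mm above the floor
- cup_a (a point): centre of the mouth of stick_a's cup, at rim height, 83 mm above its underside. Rim 50 mm across outside; bore 29 mm wide (flared to 41 mm in the top 10 mm), floor 60 mm below this point. A candle is fully home when its foot has pushed the ring right down: foot 55 mm below this point
- stick_b: one of three identical loose iron candlesticks, 1.3 kg, 83 mm high: foot 96 mm across, upright cup 38 mm across. Origin: centre of underside, z up. In two of the three cups (any two, changing) a thin dark old stub 16 mm across stands loose on the floor, in the ring's hole: one 13 mm high, one 28 mm. There a candle stops short, 8 or 23 mm above home
- cup_b (a point): centre of the mouth of stick_b's cup, at rim height, 83 mm above its underside. Rim 50 mm across outside; bore 29 mm wide (flared to 41 mm in the top 10 mm), floor 60 mm below this point. A candle is fully home when its foot has pushed the ring right down: foot 55 mm below this point
- stick_c: one of three identical loose iron candlesticks, 1.3 kg, 83 mm high: foot 96 mm across, upright cup 38 mm across. Origin: centre of underside, z up. Same make as stick_a and stick_b, ring inside included
- cup_c (a point): centre of the mouth of stick_c's cup, at rim height, 83 mm above its underside. Rim 50 mm across outside; bore 29 mm wide (flared to 41 mm in the top 10 mm), floor 60 mm below this point. A candle is fully home when its foot has pushed the ring right down: foot 55 mm below this point
- candle_mid (a point): centre, half-way up, of the new ivory candle, a rigid straight round candle 26 mm across and 140 mm long (70 mm above and below this point), about 70 g, z along it to the wick end; its foot edge is bevelled, 3 mm high. It starts upright in the wooden stand. A firm grip of 40 N does not harm it
- candle_foot (a point): centre of the new candle's flat underside, z along the candle to the wick end
- stand: fixed wooden stand for the new candle, a block 100 x 100 x 30 mm with a loose round hole 31 mm wide and 15 mm deep in the middle; origin at the centre of its underside
- tray: fixed dark wooden tray, flat, 200 x 430 mm, 10 mm thick, on which the three candlesticks stand in a rough row (so their rims are 93 mm above the counter); origin at the centre of its underside
- glass: bystander: wine glass, 185 mm high, 76 mm across; origin at the centre of its underside
- decanter: bystander: amber glass decanter, about 190 mm high, 84 mm across; origin at the centre of its underside
- matchbox: bystander: blue box of matches lying flat, 36 x 55 x 16 mm; origin at the centre of its underside
Mind the look-alikes: they are no part of the job. What is shaped like the stick_b but orange is not meant. There is more than one size of the part that bears candle_mid; the job needs the smaller.

How it is judged:
By the outcome, as a careful person would: the job done as asked, in the order asked, and still so for the second after the job is handed in, with the robot touching nothing.
It also fails if it takes over 64 s, if anything falls off the work surface, if the arm or the gripper's body presses on something with over 40 N, if the wrist force passes 120 N, or if a joint passes its speed limit or range.

## Working session

There is one attempt and no reset: what is moved stays moved. The work goes in short steps, Python scripts to look and compute and a shell command to move; the robot and the scene stay as the last step left them, time stands still between calls to the robot, and variables do not carry over. Pictures are saved under pics/ and viewed, and the job is handed in when it is done.

```bash
mkdir -p pics
python3 - <<'E'
from station import *
import cv2
s=read_state();print(s)
for n in ("scene","side","wrist"):
    p,d=read_camera(n);cv2.imwrite(f"pics/{n}0.png",p[:,:,::-1]);
    import numpy as np; np.save(f"pics/{n}0.npy",d)
    print(n,camera_info(n))
E
```

```text
{'time_s': 0.0, 'qpos': array([-1.45362512e+00,  3.14004604e-01,  4.49371813e-02,  1.30358587e+00,
        2.15081191e-05,  1.43117137e+00]), 'dq': array([ 0.00141147,  0.00028693, -0.00076867, -0.00045205,  0.00131086,
       -0.00035978]), 'joint_torque': array([-2.75249258e-03, -4.80628073e+01,  2.98531759e+01,  1.90891419e-02,
       -3.90704108e-04,  2.91028215e-06]), 'tcp_pos': array([ 0.14596147, -0.55562339,  0.23038939]), 'tool_rot': array([ 9.91767858e-01,  1.28045513e-01,  2.11771447e-05, -9.28305647e-04]), 'wrist_force': array([-0.37938805, -0.69618398, -0.20978442]), 'moment': array([ 0.03111992,  0.00527013, -0.06730214]), 'grip_width': 0.08552961376301088}
scene {'vertical_fov': 47.745014450055564, 'cx': 318.9383006890905, 'cy': 238.8725812989057, 'k1': -0.11244100076579415, 'R': array([[-0.71566021,  0.69835447,  0.01146768],
       [ 0.367408  ,  0.39037472, -0.8441676 ],
       [-0.5940049 , -0.59992384, -0.53595667]]), 't': array([ 0.41166329, -0.08985316,  1.35702675])}
side {'vertical_fov': 53.49219563295057, 'cx': 319.2691375493752, 'cy': 242.04795987747127, 'k1': -0.025324091413987004, 'R': array([[-0.98772969, -0.15578334,  0.01102736],
       [-0.12079205,  0.71729563, -0.68621882],
       [ 0.09899158, -0.67913072, -0.72731158]]), 't': array([0.47341346, 0.18703994, 1.06814146])}
wrist {'vertical_fov': 71.28646949842201, 'cx': 316.5897177696943, 'cy': 231.4359589097925, 'k1': -0.036433338939357025, 'R': array([[ 2.53273581e-01, -9.67394296e-01, -8.76697497e-04],
       [-9.30113110e-01, -2.43761952e-01,  2.74717516e-01],
       [-2.65973864e-01, -6.87632611e-02, -9.61524580e-01]]), 't': array([-0.57445921, -0.03474907,  0.37776022])}
```

View pics/scene0.png

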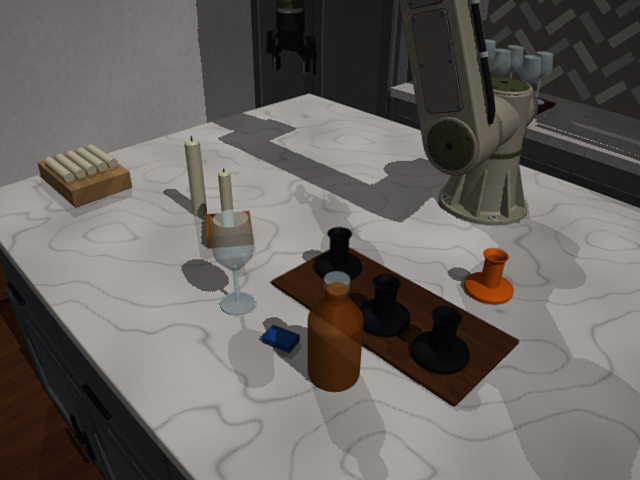

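View pics/side0.png

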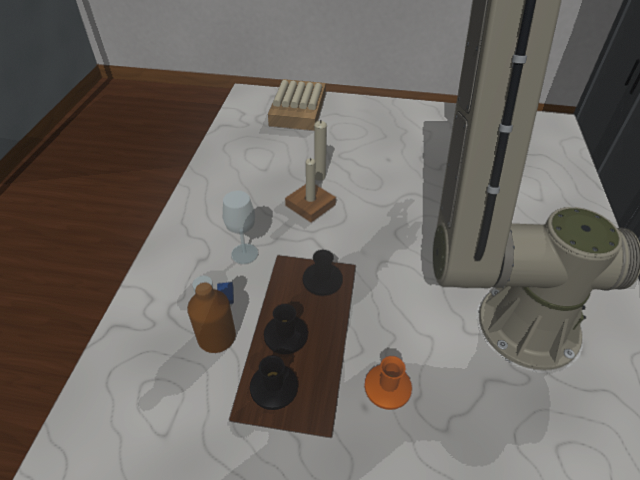

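View pics/wrist0.png

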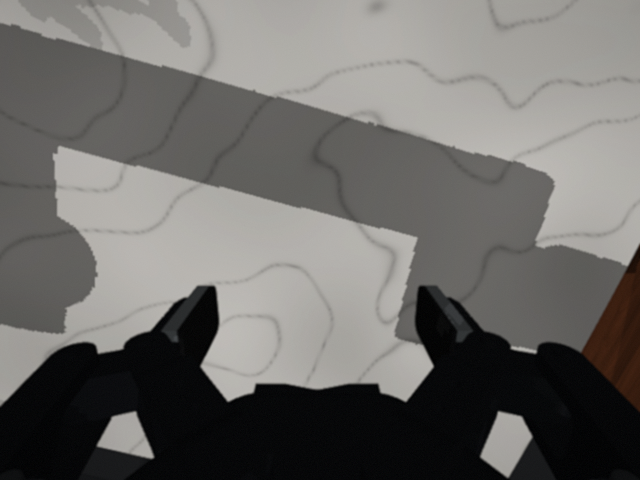

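The scene view shows a short candle in the stand at about (225,190), partly behind the glass, and a taller candle at (194,175). Three black sticks stand on the tray at (338,250), (385,300) and (442,340), with an orange look-alike at (492,278). The side view shows the stand candle at (310,180) and the tall one at (320,148). A rack of candles is at (297,95).

```bash
cat > h.py <<'E'
import numpy as np, cv2
from station import *
def rays(ci,uv):
    f=240/np.tan(np.radians(ci["vertical_fov"])/2)
    p=(np.asarray(uv,float).reshape(-1,2)-[ci["cx"],ci["cy"]])/f
    q=p.copy()
    for _ in range(20):
        q=p/(1+ci["k1"]*(q**2).sum(1,keepdims=True))
    return np.c_[q,np.ones(len(q))]
def cloud(ci,d):
    v,u=np.mgrid[:480,:640]
    r=rays(ci,np.c_[u.ravel(),v.ravel()])
    X=(r*d.reshape(-1,1)-ci["t"])@ci["R"]   # R^T (Xc-t)
    X[d.ravel()<=0]=np.nan
    return X.reshape(480,640,3)
def proj(ci,X):
    X=np.asarray(X,float).reshape(-1,3)
    c=X@ci["R"].T+ci["t"]; q=c[:,:2]/c[:,2:]
    q=q*(1+ci["k1"]*(q**2).sum(1,keepdims=True))
    f=240/np.tan(np.radians(ci["vertical_fov"])/2)
    return q*f+[ci["cx"],ci["cy"]]
def circ(P):
    A=np.c_[2*P,np.ones(len(P))];s=np.linalg.lstsq(A,(P**2).sum(1),rcond=None)[0]
    return s[:2],np.sqrt(s[2]+s[0]**2+s[1]**2)
E
python3 - <<'E'
from h import *
for n in ("side","scene"):
    ci=camera_info(n);d=np.load(f"pics/{n}0.npy");X=cloud(ci,d)
    im=cv2.imread(f"pics/{n}0.png")
    pts={"side":dict(cand=(310,180),tall=(320,150),standtop=(325,202),orange=(390,398),a=(322,283),table=(160,400),tray=(300,410)),"scene":dict(cand=(225,190),tall=(194,175),tray=(450,385),box=(280,340),dec=(335,340))}[n]
    for k,(u,v) in pts.items(): print(n,k,np.round(X[v,u],4))
    # candle points
    if n=="side":
        for nm,(u0,u1,v0,v1) in dict(cand=(298,322,150,215),tall=(310,332,115,185)).items():
            S=X[v0:v1,u0:u1].reshape(-1,3);g=im[v0:v1,u0:u1].reshape(-1,3)
            m=(S[:,2]>0.06)&np.isfinite(S[:,2]);S=S[m]
            print(nm,len(S),"zmax",np.nanmax(S[:,2]))
            for a in np.arange(.06,.24,.02):
                q=S[(S[:,2]>a)&(S[:,2]<a+.02)]
                if len(q)>5: print(round(a,2),len(q),q.mean(0).round(4),q.min(0).round(4),q.max(0).round(4))
    # rims: z near .093 
    for nm,r in ({"side":dict(a=(300,345,245,300),b=(260,310,295,355),c=(245,305,350,410))}[n] if n=="side" else dict(a=(315,365,220,280),b=(355,415,265,340),c=(408,472,298,375))).items():
        S=X[r[2]:r[3],r[0]:r[1]].reshape(-1,3)
        q=S[np.abs(S[:,2]-.093)<.003]
        if len(q)>6: print(n,nm,len(q),circ(q[:,:2]),q.min(0).round(4),q.max(0).round(4))
        q=S[(S[:,2]>.012)&(S[:,2]<.11)]
        print("   all",len(q),q.min(0).round(4),q.max(0).round(4))
E
```

```text
side cand [ 0.5525 -0.3001  0.0998]
side tall [ 0.5451 -0.4229  0.1094]
side standtop [ 0.5112 -0.3012  0.0275]
side orange [0.3028 0.2313 0.0161]
side a [ 0.4767 -0.023   0.0251]
side table [0.7501 0.3026 0.0022]
side tray [0.4726 0.2816 0.012 ]
cand 427 zmax 0.16250351380055378
0.06 98 [ 0.5517 -0.3528  0.07  ] [ 0.5409 -0.436   0.06  ] [ 0.5651 -0.296   0.0799]
0.08 107 [ 0.5522 -0.3596  0.0899] [ 0.5411 -0.4368  0.0802] [ 0.5644 -0.2959  0.0999]
0.1 79 [ 0.551  -0.3304  0.1091] [ 0.5406 -0.4274  0.1003] [ 0.5646 -0.2975  0.1195]
0.12 61 [ 0.5514 -0.3031  0.1303] [ 0.5408 -0.3135  0.1214] [ 0.564  -0.2973  0.1399]
0.14 81 [ 0.5526 -0.307   0.15  ] [ 0.541  -0.3245  0.1403] [ 0.5655 -0.2975  0.1593]
tall 674 zmax 0.19754217583094427
0.06 63 [ 0.5455 -0.4245  0.0702] [ 0.531  -0.436   0.0602] [ 0.5642 -0.314   0.0799]
0.08 103 [ 0.5469 -0.3913  0.0903] [ 0.5306 -0.4413  0.0805] [ 0.5644 -0.2959  0.0998]
0.1 108 [ 0.5457 -0.3863  0.1099] [ 0.5298 -0.4408  0.1004] [ 0.5644 -0.2975  0.1196]
0.12 123 [ 0.5465 -0.3892  0.1301] [ 0.5307 -0.4405  0.1201] [ 0.5643 -0.2973  0.14  ]
0.14 122 
[... 845 characters left out ...]
scene tall [ 0.5554 -0.43    0.1089]
scene tray [0.5775 0.2942 0.0115]
scene box [0.7049 0.039  0.0174]
scene dec [0.7123 0.1715 0.1119]
scene a 150 (array([ 0.47865182, -0.04546988]), np.float64(0.021492893721045236)) [ 0.4531 -0.0727  0.09  ] [ 0.5016 -0.0221  0.0958]
   all 1532 [ 0.4069 -0.1069  0.012 ] [0.5377 0.0129 0.0965]
scene b 208 (array([0.57728721, 0.13790236]), np.float64(0.05627359566539347)) [0.5084 0.0943 0.0901] [0.6696 0.1821 0.096 ]
   all 2701 [ 0.4067 -0.0176  0.012 ] [0.6842 0.1894 0.11  ]
scene c 222 (array([0.53247228, 0.24225669]), np.float64(0.02167603884250391)) [0.5072 0.2173 0.09  ] [0.5567 0.2655 0.0955]
   all 3050 [0.4086 0.114  0.012 ] [0.6    0.3016 0.0963]
```

Run:
```python
import cv2,numpy as np
a=cv2.imread("pics/side0.png");b=cv2.imread("pics/scene0.png")
A=cv2.resize(a[100:220,250:370],None,fx=3.3,fy=3.3,interpolation=cv2.INTER_CUBIC)
B=cv2.resize(a[240:420,235:415],(396,396),interpolation=cv2.INTER_CUBIC)
cv2.imwrite("pics/crop1.png",np.hstack([A,B]))
```

```text
(no output)
```

View pics/crop1.png

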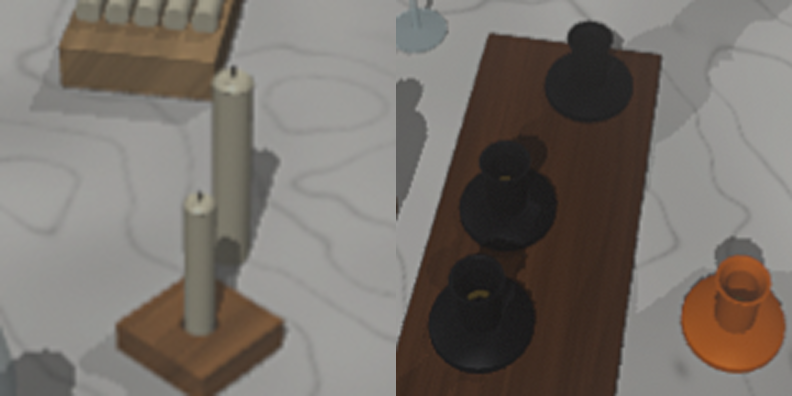

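Two candles could be the one meant, seen in the side view. The one at (310,180) stands in the wooden block, is about 24–26 mm across and tops out at z≈0.155, which is 15+140 mm. The one at (320,150) stands on the counter, is about 32 mm across and tops out near 0.19 m. The first fits the description, and the crop confirms it. The three black sticks are the real ones; orange is excluded. I'll move above the tray first, with the tool turned so the jaws lie along x, to refine the cup positions.

```bash
python3 -m jog '[{"x":10,"y":-8,"rz":-17},{"x":20,"y":-16,"rz":-34},{"x":30,"y":-24,"rz":-51},{"x":43.3,"y":-34.2,"rz":-75.3},{"x":43.3,"y":-34.2,"rz":-75.3},{"x":43.3,"y":-34.2,"rz":-75.3},{"x":43.3,"y":-34.2,"rz":-75.3},{"x":43.3,"y":-34.2,"rz":-75.3},{"x":43.3,"y":-34.2,"rz":-75.3},{"x":43.3,"y":-34.2,"rz":-75.3},{"x":43.3,"y":-34.2,"rz":-75.3},{"x":43.3,"y":-34.2,"rz":-75.3},{"x":43.3,"y":-34.2,"rz":-75.3},{"x":43.3,"y":-34.2,"rz":-75.3},{"x":43.3,"y":-34.2,"rz":-75.3},{"x":43.3,"y":-34.2,"rz":-75.3}]'
cat > look.py <<'E'
import sys
from h import *
n=sys.argv[1]; s=read_state(); ci=camera_info("wrist"); p,d=read_camera("wrist")
cv2.imwrite(f"pics/{n}.png",p[:,:,::-1]); np.savez(f"pics/{n}.npz",d=d,**ci)
print(s["time_s"],s["tcp_pos"].round(4),s["tool_rot"].round(4),s["qpos"].round(3),s["wrist_force"].round(2))
X=cloud(ci,d)
for q in [(.478,-.045),(.534,.119),(.533,.242)]:
    m=(np.hypot(X[...,0]-q[0],X[...,1]-q[1])<.035)
    S=X[m]
    r=S[np.abs(S[:,2]-.093)<.003]
    print(q,m.sum(),"rim",len(r), circ(r[:,:2]) if len(r)>8 else "", (r.min(0)+r.max(0))/2 if len(r) else "")
    if len(r)>8:
        c=((r.min(0)+r.max(0))/2)[:2]
        i=S[np.hypot(*(S[:,:2]-c).T)<.013]
        print("  inside z hist",np.histogram(i[:,2],bins=np.arange(.02,.1,.004)))
        i=S[np.hypot(*(S[:,:2]-c).T)<.006]; print("  centre z",np.percentile(i[:,2],[5,50,95]).round(4) if len(i) else "")
E
python3 look.py w1
```

```text
0.15 [ 0.146  -0.5557  0.2306] [ 9.918e-01  1.281e-01  0.000e+00 -7.000e-04] [-1.454  0.314  0.045  1.304  0.     1.431] [-0.77 -0.64 -0.21]
(0.478, -0.045) 0 rim 0  
(0.534, 0.119) 0 rim 0  
(0.533, 0.242) 0 rim 0  invalid input at $[0]: expected keys x, y, z, rx, ry, rz
```

```bash
python3 -m jog '[{"x":10,"y":-8,"z":0,"rx":0,"ry":0,"rz":-17},{"x":20,"y":-16,"z":0,"rx":0,"ry":0,"rz":-34},{"x":30,"y":-24,"z":0,"rx":0,"ry":0,"rz":-51},{"x":43.3,"y":-34.2,"z":0,"rx":0,"ry":0,"rz":-75.3},{"x":43.3,"y":-34.2,"z":0,"rx":0,"ry":0,"rz":-75.3},{"x":43.3,"y":-34.2,"z":0,"rx":0,"ry":0,"rz":-75.3},{"x":43.3,"y":-34.2,"z":0,"rx":0,"ry":0,"rz":-75.3},{"x":43.3,"y":-34.2,"z":0,"rx":0,"ry":0,"rz":-75.3},{"x":43.3,"y":-34.2,"z":0,"rx":0,"ry":0,"rz":-75.3},{"x":43.3,"y":-34.2,"z":0,"rx":0,"ry":0,"rz":-75.3},{"x":43.3,"y":-34.2,"z":0,"rx":0,"ry":0,"rz":-75.3},{"x":43.3,"y":-34.2,"z":0,"rx":0,"ry":0,"rz":-75.3},{"x":43.3,"y":-34.2,"z":0,"rx":0,"ry":0,"rz":-75.3},{"x":43.3,"y":-34.2,"z":0,"rx":0,"ry":0,"rz":-75.3},{"x":43.3,"y":-34.2,"z":0,"rx":0,"ry":0,"rz":-75.3},{"x":43.3,"y":-34.2,"z":0,"rx":0,"ry":0,"rz":-75.3}]' && python3 look.py w2
```

```text
time_s: 1.8
tcp_pos: [0.4774, -0.1167, 0.2313]
tool_rot: [0.708, 0.706, -0.0, 0.0]
wrist_force: [-0.5, 0.1, -0.4]
grip_width: 0.0861
1.8 [ 0.4774 -0.1167  0.2313] [ 7.079e-01  7.063e-01 -1.000e-04  0.000e+00] [-0.403  0.151 -0.163  1.256 -0.     1.17 ] [-0.52  0.06 -0.39]
(0.478, -0.045) 3958 rim 1004 (array([ 0.47814689, -0.04621856]), np.float64(0.02189110823376421)) [ 0.47812079 -0.0464471   0.09203955]
  inside z hist (array([  0,   0,  41,  30,   0,   0,  88, 220,   0, 125, 120,   0,   0,
         0,   0,   0,   0,   0,   0]), array([0.02 , 0.024, 0.028, 0.032, 0.036, 0.04 , 0.044, 0.048, 0.052,
       0.056, 0.06 , 0.064, 0.068, 0.072, 0.076, 0.08 , 0.084, 0.088,
       0.092, 0.096]))
  centre z [0.0589 0.0601 0.0611]
(0.534, 0.119) 0 rim 0  
(0.533, 0.242) 0 rim 0
```

```bash
python3 -m jog '[{"x":4,"y":1.4,"z":0,"rx":0,"ry":0,"rz":0},{"x":8,"y":2.8,"z":0,"rx":0,"ry":0,"rz":0},{"x":12,"y":4.2,"z":0,"rx":0,"ry":0,"rz":0},{"x":16.7,"y":5.6,"z":0,"rx":0,"ry":0,"rz":0},{"x":16.7,"y":5.6,"z":0,"rx":0,"ry":0,"rz":0},{"x":16.7,"y":5.6,"z":0,"rx":0,"ry":0,"rz":0}]' && python3 look.py w3 &&  python3 -m jog '[{"x":4,"y":0,"z":0,"rx":0,"ry":0,"rz":0},{"x":8,"y":0,"z":0,"rx":0,"ry":0,"rz":0},{"x":12.2,"y":0,"z":0,"rx":0,"ry":0,"rz":0},{"x":12.2,"y":0,"z":0,"rx":0,"ry":0,"rz":0},{"x":12.2,"y":0,"z":0,"rx":0,"ry":0,"rz":0}]' && python3 look.py w4
python3 - <<'E'
import cv2,numpy as np
cv2.imwrite("pics/w234.png",np.hstack([cv2.resize(cv2.imread(f"pics/w{i}.png")[20:260,200:440],(266,266)) for i in (2,3,4)]))
E
```

```text
time_s: 2.45
tcp_pos: [0.5338, 0.0519, 0.2311]
tool_rot: [0.706, 0.708, -0.0, 0.0]
wrist_force: [1.1, 0.1, -0.6]
grip_width: 0.0851
2.45 [0.5338 0.0519 0.2311] [ 7.065e-01  7.077e-01 -3.000e-04  0.000e+00] [-5.300e-02  2.380e-01 -5.500e-02  1.278e+00 -1.000e-03  1.516e+00] [ 1.12  0.05 -0.63]
(0.478, -0.045) 3998 rim 642 (array([ 0.4781392 , -0.04556642]), np.float64(0.021808794269876884)) [ 0.47756758 -0.04574033  0.09211875]
  inside z hist (array([ 0,  0,  0,  0,  0,  0,  0,  6,  0, 35, 58,  0,  0,  0,  0,  0,  0,
        0,  0]), array([0.02 , 0.024, 0.028, 0.032, 0.036, 0.04 , 0.044, 0.048, 0.052,
       0.056, 0.06 , 0.064, 0.068, 0.072, 0.076, 0.08 , 0.084, 0.088,
       0.092, 0.096]))
  centre z [0.0592 0.0605 0.0615]
(0.534, 0.119) 3925 rim 973 (array([0.53335591, 0.11852366]), np.float64(0.021961413067596462)) [0.53338213 0.11825732 0.09210657]
  inside z hist (array([  0,   0, 162, 148,   0,   5, 268,  28,   0,   0,   0,   0,   0,
         0,   0,   0,   0,   0,   0]), array([0.02 , 0.024, 0.028, 0.032, 0.036, 0.04 , 0.044, 0.048, 0.052,
       0.056, 0.06 , 0.064, 0.068,
[... 1080 characters left out ...]
0,   0,
         0,   0,   0,   0,   0,   0]), array([0.02 , 0.024, 0.028, 0.032, 0.036, 0.04 , 0.044, 0.048, 0.052,
       0.056, 0.06 , 0.064, 0.068, 0.072, 0.076, 0.08 , 0.084, 0.088,
       0.092, 0.096]))
  centre z [0.0312 0.0321 0.0329]
(0.533, 0.242) 3942 rim 1002 (array([0.53218513, 0.24098744]), np.float64(0.021913749466686422)) [0.53236126 0.24071662 0.09205681]
  inside z hist (array([  0,   0,  56,  40,   0,  33, 415,  73,   0,   0,   0,   0,   0,
         0,   0,   0,   0,   0,   0]), array([0.02 , 0.024, 0.028, 0.032, 0.036, 0.04 , 0.044, 0.048, 0.052,
       0.056, 0.06 , 0.064, 0.068, 0.072, 0.076, 0.08 , 0.084, 0.088,
       0.092, 0.096]))
  centre z [0.0437 0.0449 0.0461]
```

View pics/w234.png

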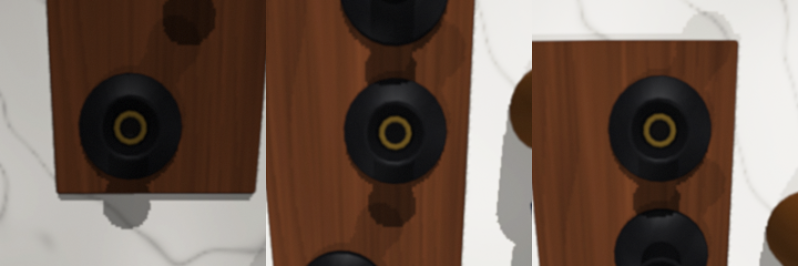

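The three crops centre on the cups of the near, middle and far sticks, and each shows a brass ring with a dark hole. By depth, the centre of the near-stand cup is at 0.0605 (28 mm stub), the middle cup at 0.032 (the floor, so empty) and the far cup at 0.045 (13 mm stub). The middle cup at (0.5333, 0.1184) is the likely one, and I'll confirm by feel. Next I go to the candle.

```bash
python3 -m jog '[{"x":-4,"y":0,"z":-1,"rx":0,"ry":0,"rz":0},{"x":-9,"y":0.5,"z":-2,"rx":0,"ry":0,"rz":0},{"x":-14,"y":0.8,"z":-3,"rx":0,"ry":0,"rz":0},{"x":-48.3,"y":1.9,"z":-5,"rx":0,"ry":0,"rz":0},{"x":-48.3,"y":1.9,"z":-5,"rx":0,"ry":0,"rz":0},{"x":-48.3,"y":1.9,"z":-5,"rx":0,"ry":0,"rz":0},{"x":-48.3,"y":1.9,"z":-5,"rx":0,"ry":0,"rz":0},{"x":-48.3,"y":1.9,"z":-5,"rx":0,"ry":0,"rz":0},{"x":-48.3,"y":1.9,"z":-5,"rx":0,"ry":0,"rz":0},{"x":-48.3,"y":1.9,"z":-5,"rx":0,"ry":0,"rz":0},{"x":-48.3,"y":1.9,"z":-5,"rx":0,"ry":0,"rz":0},{"x":-48.3,"y":1.9,"z":-5,"rx":0,"ry":0,"rz":0},{"x":-48.3,"y":1.9,"z":-5,"rx":0,"ry":0,"rz":0}]' 60
python3 - <<'E'
from h import *
s=read_state(); ci=camera_info("wrist"); p,d=read_camera("wrist")
cv2.imwrite("pics/w5.png",p[:,:,::-1])
print(s["time_s"],s["tcp_pos"].round(4),s["tool_rot"].round(4),s["qpos"].round(3))
X=cloud(ci,d)
m=(np.hypot(X[...,0]-.553,X[...,1]+.311)<.03)
S=X[m]; t=S[(S[:,2]>.145)&(S[:,2]<.158)]
print(len(t),circ(t[:,:2]),t.min(0),t.max(0),t.mean(0),S[:,2].max())
for a in np.arange(.03,.18,.01):
    q=S[(S[:,2]>a)&(S[:,2]<a+.01)]
    if len(q)>5: print(a.round(3),len(q),q.min(0).round(4),q.max(0).round(4), circ(q[:,:2]))
print(proj(ci,[[.553,-.311,.155]]))
E
```

```text
time_s: 4.35
tcp_pos: [0.5519, -0.3098, 0.2813]
tool_rot: [0.708, 0.707, -0.0, -0.0]
wrist_force: [0.1, -0.0, 0.1]
grip_width: 0.0514
4.35 [ 0.5519 -0.3098  0.2813] [ 7.076e-01  7.066e-01 -0.000e+00 -4.000e-04] [-0.638  0.428  0.334  1.478  0.     0.934]
728 (array([ 0.55290848, -0.31338155]), np.float64(0.009201407833769491)) [ 0.54049475 -0.32640495  0.14520399] [ 0.56581791 -0.30142489  0.15769308] [ 0.55288067 -0.31287668  0.15316448] 0.3853276319950267
0.03 147 [ 0.5241 -0.3306  0.03  ] [ 0.5811 -0.2829  0.0399] (array([ 0.55390387, -0.31136388]), np.float64(0.022502047546020542))
0.04 29 [ 0.541  -0.3108  0.0401] [ 0.565  -0.3014  0.05  ] (array([ 0.55284573, -0.31429325]), np.float64(0.012654803447629741))
0.05 32 [ 0.5403 -0.3115  0.0503] [ 0.5647 -0.3015  0.0599] (array([ 0.55290647, -0.31433544]), np.float64(0.012747886324062544))
0.06 33 [ 0.5405 -0.3124  0.0603] [ 0.5657 -0.3013  0.0699] (array([ 0.55293058, -0.31433078]), np.float64(0.012798756154692701))
0.07 38 [ 0.5408 -0.3115  0.07  ] [ 0.5653 -0.3013  0.0799] (array([ 0.55289386, -0.3142642 ]), np.float64(0.01267535
[... 511 characters left out ...]
12766885058234605))
0.12 60 [ 0.5404 -0.3116  0.1202] [ 0.5653 -0.3013  0.1298] (array([ 0.552906  , -0.31426182]), np.float64(0.012721133768740369))
0.13 63 [ 0.54   -0.3124  0.13  ] [ 0.5655 -0.3013  0.1399] (array([ 0.55288567, -0.31438236]), np.float64(0.012797723323815208))
0.14 70 [ 0.5402 -0.3119  0.1401] [ 0.5652 -0.3012  0.1499] (array([ 0.55287645, -0.31429538]), np.float64(0.012772395582777788))
0.15 692 [ 0.5405 -0.3264  0.15  ] [ 0.5658 -0.3017  0.1597] (array([ 0.55291988, -0.31376245]), np.float64(0.009014391960773558))
0.16 8 [ 0.5523 -0.3155  0.1604] [ 0.554  -0.3131  0.1637] (array([ 0.55286533, -0.31426487]), np.float64(0.0010553944219229292))
[[317.78066511 224.75250418]]
```

View pics/w5.png

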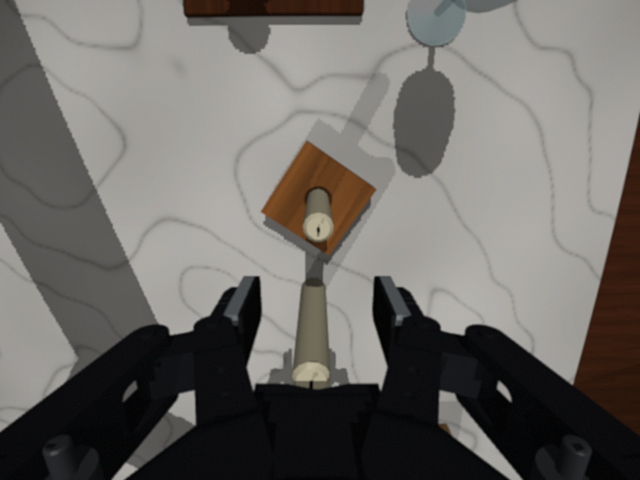

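The picture shows the target candle in the stand at (318,215) and the taller one at (312,330), well outside the jaws' lines. The target's centre is (0.5529, −0.3142). I descend and grip.

```bash
python3 -m jog '[{"x":-0.4,"y":0.1,"z":2,"rx":0,"ry":0,"rz":0},{"x":-0.4,"y":0.1,"z":6,"rx":0,"ry":0,"rz":0},{"x":-0.4,"y":0.1,"z":10,"rx":0,"ry":0,"rz":0},{"x":-0.4,"y":0.1,"z":14,"rx":0,"ry":0,"rz":0},{"x":-0.4,"y":0.1,"z":17,"rx":0,"ry":0,"rz":0},{"x":-0.4,"y":0.1,"z":18.2,"rx":0,"ry":0,"rz":0},{"x":-0.4,"y":0.1,"z":18.2,"rx":0,"ry":0,"rz":0},{"x":-0.4,"y":0.1,"z":18.2,"rx":0,"ry":0,"rz":0},{"x":-0.4,"y":0.1,"z":18.2,"rx":0,"ry":0,"rz":0}]' 60
python3 - <<'E'
from h import *
s=read_state(); ci=camera_info("wrist"); p,d=read_camera("wrist")
cv2.imwrite("pics/w6.png",p[:,:,::-1])
print(s["time_s"],s["tcp_pos"].round(4),s["wrist_force"].round(2))
E
```

```text
time_s: 5.3
tcp_pos: [0.5554, -0.3141, 0.1018]
tool_rot: [0.707, 0.707, 0.0, 0.002]
wrist_force: [0.7, -0.7, 0.2]
grip_width: 0.0511
5.3 [ 0.5554 -0.3141  0.1018] [ 0.69 -0.75  0.19]
```

View pics/w6.png

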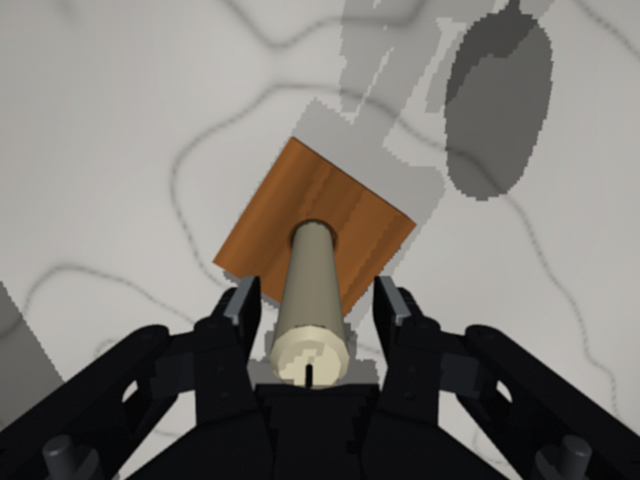

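```bash
python3 -m jog '[{"x":0,"y":-0.1,"z":0.1,"rx":0,"ry":0,"rz":0},{"x":0,"y":-0.1,"z":0.1,"rx":0,"ry":0,"rz":0}]'
python3 - <<'E'
from h import *
s=read_state(); print(s["time_s"],s["tcp_pos"].round(4),s["tool_rot"].round(4),s["dq"].round(3),s["wrist_force"].round(2))
E
```

```text
time_s: 5.55
tcp_pos: [0.5532, -0.3137, 0.0991]
tool_rot: [0.707, 0.707, 0.0, 0.001]
wrist_force: [0.4, 0.7, 0.3]
grip_width: 0.0509
5.55 [ 0.5532 -0.3137  0.0991] [7.071e-01 7.071e-01 0.000e+00 6.000e-04] [-0.001  0.006 -0.005 -0.001  0.001  0.   ] [0.39 0.72 0.33]
```

```bash
python3 -m jog '[{"x":0,"y":0,"z":0,"rx":0,"ry":0,"rz":0},{"x":0,"y":0,"z":0,"rx":0,"ry":0,"rz":0},{"x":0,"y":0,"z":0,"rx":0,"ry":0,"rz":0},{"x":0,"y":0,"z":0,"rx":0,"ry":0,"rz":0},{"x":0,"y":0,"z":0,"rx":0,"ry":0,"rz":0},{"x":0,"y":0,"z":0,"rx":0,"ry":0,"rz":0}]' 0 40
python3 - <<'E'
from h import *
s=read_state(); print(s["time_s"],s["tcp_pos"].round(4),s["tool_rot"].round(4),s["dq"].round(3),s["wrist_force"].round(2),s["moment"].round(3))
E
```

```text
time_s: 6.15
tcp_pos: [0.5531, -0.3136, 0.0986]
tool_rot: [0.707, 0.707, -0.0, 0.0]
wrist_force: [-0.7, -0.8, 2.6]
grip_width: 0.025
6.15 [ 0.5531 -0.3136  0.0986] [ 7.070e-01  7.072e-01 -1.000e-04  3.000e-04] [-0.    -0.001 -0.001  0.001 -0.002  0.   ] [-0.66 -0.81  2.59] [-0.066  0.168 -0.012]
```

```bash
python3 -m jog '[{"x":0,"y":0,"z":-0.5,"rx":0,"ry":0,"rz":0},{"x":0,"y":0,"z":-1.5,"rx":0,"ry":0,"rz":0},{"x":0,"y":0,"z":-3,"rx":0,"ry":0,"rz":0},{"x":0,"y":0,"z":-6,"rx":0,"ry":0,"rz":0},{"x":0,"y":0,"z":-10,"rx":0,"ry":0,"rz":0},{"x":0,"y":0,"z":-13,"rx":0,"ry":0,"rz":0},{"x":0,"y":0,"z":-14,"rx":0,"ry":0,"rz":0},{"x":0,"y":0,"z":-14,"rx":0,"ry":0,"rz":0},{"x":0,"y":0,"z":-14,"rx":0,"ry":0,"rz":0},{"x":0,"y":0,"z":-14,"rx":0,"ry":0,"rz":0}]'
python3 - <<'E'
from h import *
s=read_state(); ci=camera_info("wrist"); p,d=read_camera("wrist")
cv2.imwrite("pics/w7.png",p[:,:,::-1])
print(s["time_s"],s["tcp_pos"].round(4),s["tool_rot"].round(4),s["wrist_force"].round(2))
X=cloud(ci,d); T=s["tcp_pos"]
m=(np.hypot(X[...,0]-T[0],X[...,1]-T[1])<.025)&(X[...,2]<T[2]+.05)&(X[...,2]>T[2]-.1)
m[:, :270]=0; m[:,360:]=0
S=X[m]
for a in np.arange(-.1,.05,.01):
    q=S[(S[:,2]-T[2]>a)&(S[:,2]-T[2]<a+.01)]
    if len(q)>8: print(a.round(3),len(q),(q.min(0)-T).round(4),(q.max(0)-T).round(4),circ(q[:,:2])[0]-T[:2],circ(q[:,:2])[1])
p,d=read_camera("side");cv2.imwrite("pics/side1.png",p[:,:,::-1]);
ci=camera_info("side");X=cloud(ci,d);S=X[(np.hypot(X[...,0]-T[0],X[...,1]-T[1])<.03)]
for a in np.arange(-.1,.05,.01):
    q=S[(S[:,2]-T[2]>a)&(S[:,2]-T[2]<a+.01)]
    if len(q)>8: print(a.round(3),len(q),(q.min(0)-T).round(4),(q.max(0)-T).round(4))
E
```

```text
time_s: 7.15
tcp_pos: [0.5522, -0.3128, 0.236]
tool_rot: [0.707, 0.707, -0.0, -0.002]
wrist_force: [0.1, -0.0, -0.6]
grip_width: 0.025
7.15 [ 0.5522 -0.3128  0.236 ] [ 7.070e-01  7.072e-01 -3.000e-04 -1.900e-03] [ 0.06 -0.04 -0.57]
-0.09 18 [-0.013   0.0016 -0.0824] [ 0.0106  0.0124 -0.0801] [-0.00023975 -0.00063057] 0.012737523304655406
-0.08 133 [-0.0127  0.0012 -0.0799] [ 0.0125  0.0124 -0.0701] [-0.00023197 -0.00055281] 0.012722951181508018
-0.07 149 [-0.013   0.0005 -0.0699] [ 0.0128  0.0127 -0.0601] [-0.00021755 -0.00056075] 0.012719464188769842
-0.06 173 [-0.013   0.0009 -0.06  ] [ 0.0127  0.0125 -0.05  ] [-0.0001493  -0.00057654] 0.012701805286757552
-0.05 198 [-0.013   0.0009 -0.0499] [ 0.0128  0.0126 -0.04  ] [-0.00011863 -0.0005643 ] 0.012708451746029173
-0.04 242 [-0.013  0.001 -0.04 ] [ 0.0127  0.0125 -0.0301] [-0.00010164 -0.00061176] 0.012726083442347316
-0.03 272 [-0.0128  0.0006 -0.03  ] [ 0.0129  0.0125 -0.02  ] [ 1.50695853e-05 -6.91922087e-04] 0.01274089726805523
-0.02 319 [-0.0128  0.0012 -0.02  ] [ 0.0128  0.0126 -0.01  ] [-2.60969465e-06 -6.30814371e-04] 0.0127
[... 865 characters left out ...]
 [-0.0119  0.0016 -0.0598] [ 0.0113  0.0175 -0.05  ]
-0.05 35 [-0.0115 -0.0003 -0.0499] [ 0.0113  0.0165 -0.0401]
-0.04 34 [-0.0115  0.0032 -0.0398] [ 0.0113  0.0151 -0.0304]
-0.03 31 [-0.0111  0.0039 -0.0298] [ 0.0112  0.0153 -0.0203]
-0.02 35 [-0.0116  0.0019 -0.0198] [ 0.011   0.0165 -0.0102]
-0.01 34 [-0.0119  0.0038 -0.0097] [ 0.0136  0.0145 -0.    ]
-0.0 61 [-0.0238  0.0024  0.    ] [0.0258 0.0159 0.0096]
0.01 75 [-0.0249 -0.0025  0.0105] [0.0254 0.0161 0.0198]
0.02 86 [-0.0251 -0.0022  0.02  ] [0.028  0.016  0.0299]
0.03 77 [-0.0255 -0.0022  0.0301] [0.0276 0.0173 0.0399]
0.04 84 [-0.0283 -0.0104  0.04  ] [0.0261 0.0166 0.0499]
0.05 114 [-0.0292 -0.0093  0.0502] [0.0263 0.0168 0.0598]
```

View pics/w7.png

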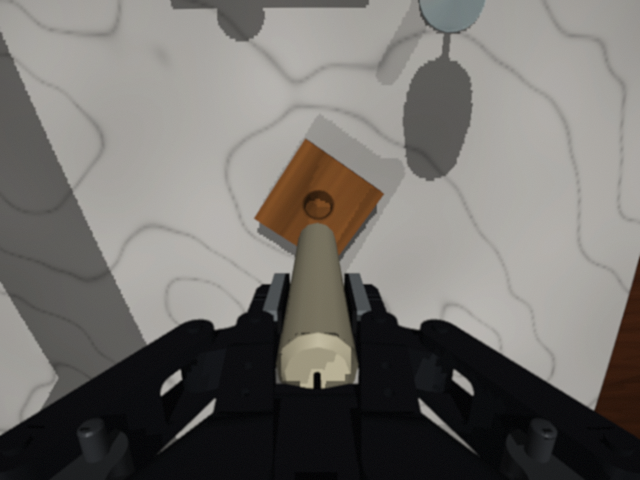

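View pics/side1.png

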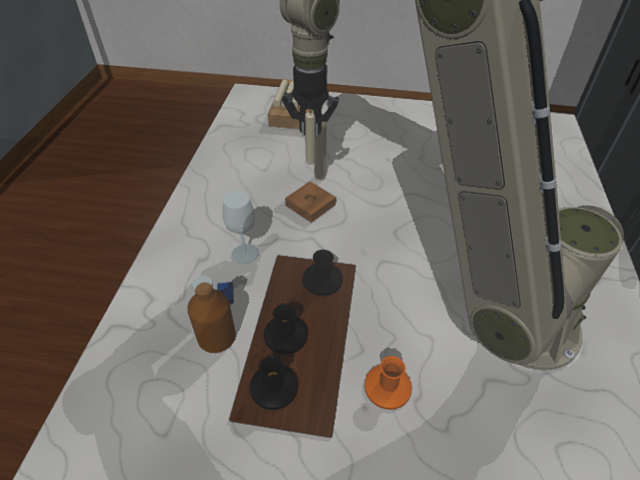

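The candle is held upright and centred, with its foot about 84 mm below the TCP, and the stand is empty. I carry it over the middle cup.

```bash
python3 -m jog '[{"x":3,"y":0,"z":0,"rx":0,"ry":0,"rz":0},{"x":7,"y":-0.3,"z":0,"rx":0,"ry":0,"rz":0},{"x":11,"y":-0.5,"z":0,"rx":0,"ry":0,"rz":0},{"x":15,"y":-0.7,"z":0,"rx":0,"ry":0,"rz":0},{"x":19,"y":-0.9,"z":0,"rx":0,"ry":0,"rz":0},{"x":23,"y":-1.1,"z":0,"rx":0,"ry":0,"rz":0},{"x":27,"y":-1.3,"z":0,"rx":0,"ry":0,"rz":0},{"x":31,"y":-1.5,"z":0,"rx":0,"ry":0,"rz":0},{"x":35,"y":-1.7,"z":0,"rx":0,"ry":0,"rz":0},{"x":39,"y":-1.8,"z":0,"rx":0,"ry":0,"rz":0},{"x":42,"y":-1.9,"z":0,"rx":0,"ry":0,"rz":0},{"x":43.3,"y":-2,"z":0,"rx":0,"ry":0,"rz":0},{"x":43.3,"y":-2,"z":0,"rx":0,"ry":0,"rz":0},{"x":43.3,"y":-2,"z":0,"rx":0,"ry":0,"rz":0},{"x":43.3,"y":-2,"z":2,"rx":0,"ry":0,"rz":0},{"x":43.3,"y":-2,"z":4,"rx":0,"ry":0,"rz":0},{"x":43.3,"y":-2,"z":5,"rx":0,"ry":0,"rz":0},{"x":43.3,"y":-2,"z":5,"rx":0,"ry":0,"rz":0},{"x":43.3,"y":-2,"z":5,"rx":0,"ry":0,"rz":0},{"x":43.3,"y":-2,"z":5,"rx":0,"ry":0,"rz":0}]'
cat > st.py <<'E'
from h import *
s=read_state(); ci=camera_info("wrist"); p,d=read_camera("wrist"); import sys
cv2.imwrite(f"pics/{sys.argv[1]}.png",p[:,:,::-1])
T=s["tcp_pos"]
print(s["time_s"],T.round(4),s["tool_rot"].round(4),"F",s["wrist_force"].round(2),"M",s["moment"].round(3))
X=cloud(ci,d)
m=(np.hypot(X[...,0]-T[0],X[...,1]-T[1])<.025)&(X[...,2]<T[2]-.002)&(X[...,2]>max(.098,T[2]-.085))
m[:, :270]=0; m[:,360:]=0
S=X[m]
if len(S)>20: print("candle",len(S),circ(S[:,:2]),"zmin",S[:,2].min())
m=(np.hypot(X[...,0]-.5333,X[...,1]-.1184)<.03)&(np.abs(X[...,2]-.092)<.003);S=X[m]
if len(S)>20: print("rim",len(S),circ(S[:,:2]),S.min(0),S.max(0))
E
python3 st.py w8
```

```text
time_s: 9.25
tcp_pos: [0.5337, 0.1192, 0.1893]
tool_rot: [0.707, 0.707, 0.001, 0.001]
wrist_force: [-0.5, -0.1, -0.4]
grip_width: 0.0248
9.25 [0.5337 0.1192 0.1893] [7.072e-01 7.070e-01 6.000e-04 6.000e-04] F [-0.46 -0.1  -0.41] M [ 0.035  0.009 -0.002]
candle 1814 (array([0.53375038, 0.11850619]), np.float64(0.01272300582632987)) zmin 0.10697408804524193
rim 913 (array([0.53330241, 0.11859556]), np.float64(0.02166718124546167)) [0.50953118 0.10142769 0.08901181] [0.55755973 0.14280785 0.09415671]
```

View pics/w8.png

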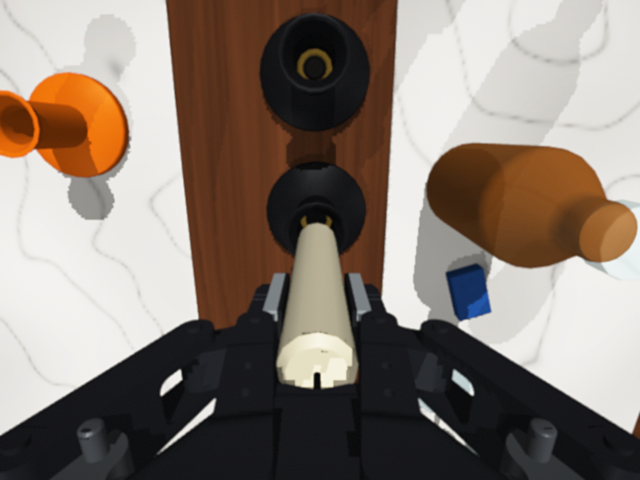

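Candle and cup axes agree within 0.5 mm. I lower it gently into the flare and bore, in short steps.

```bash
python3 -m jog '[{"x":0,"y":-0.04,"z":0.5,"rx":0,"ry":0,"rz":0},{"x":0,"y":-0.04,"z":1,"rx":0,"ry":0,"rz":0},{"x":0,"y":-0.04,"z":1.4,"rx":0,"ry":0,"rz":0},{"x":0,"y":-0.04,"z":1.8,"rx":0,"ry":0,"rz":0},{"x":0,"y":-0.04,"z":2.1,"rx":0,"ry":0,"rz":0},{"x":0,"y":-0.04,"z":2.4,"rx":0,"ry":0,"rz":0},{"x":0,"y":-0.04,"z":2.4,"rx":0,"ry":0,"rz":0}]' && python3 st.py w9 && python3 -m jog '[{"x":0,"y":0,"z":0.2,"rx":0,"ry":0,"rz":0},{"x":0,"y":0,"z":0.4,"rx":0,"ry":0,"rz":0},{"x":0,"y":0,"z":0.6,"rx":0,"ry":0,"rz":0},{"x":0,"y":0,"z":0.8,"rx":0,"ry":0,"rz":0},{"x":0,"y":0,"z":0.8,"rx":0,"ry":0,"rz":0}]'
```

```text
time_s: 10.0
tcp_pos: [0.5323, 0.1196, 0.1637]
tool_rot: [0.707, 0.707, -0.0, -0.0]
wrist_force: [-0.0, 0.1, -0.3]
grip_width: 0.0249
10.0 [0.5323 0.1196 0.1637] [ 7.070e-01  7.072e-01 -3.000e-04 -2.000e-04] F [-0.03  0.08 -0.34] M [-0.047 -0.038  0.037]
candle 1598 (array([0.53225308, 0.11885252]), np.float64(0.012730433332520061)) zmin 0.09802308307388699
rim 1195 (array([0.53331475, 0.118328  ]), np.float64(0.021250504382979762)) [0.50912074 0.10068959 0.08901599] [0.55753298 0.14270803 0.09498958]
time_s: 10.55
tcp_pos: [0.5323, 0.1195, 0.1559]
tool_rot: [0.707, 0.707, -0.0, -0.0]
wrist_force: [-0.6, -0.3, -0.2]
grip_width: 0.0252
```

```bash
python3 -m jog '[{"x":-0.04,"y":0.08,"z":0,"rx":0,"ry":0,"rz":0},{"x":-0.04,"y":0.08,"z":0.3,"rx":0,"ry":0,"rz":0},{"x":-0.04,"y":0.08,"z":0.6,"rx":0,"ry":0,"rz":0},{"x":-0.04,"y":0.08,"z":0.9,"rx":0,"ry":0,"rz":0},{"x":-0.04,"y":0.08,"z":1.2,"rx":0,"ry":0,"rz":0},{"x":-0.04,"y":0.08,"z":1.4,"rx":0,"ry":0,"rz":0},{"x":-0.04,"y":0.08,"z":1.6,"rx":0,"ry":0,"rz":0},{"x":-0.04,"y":0.08,"z":1.6,"rx":0,"ry":0,"rz":0}]' && python3 st.py w10
```

```text
time_s: 11.35
tcp_pos: [0.5331, 0.1191, 0.1399]
tool_rot: [0.707, 0.707, -0.0, -0.0]
wrist_force: [-0.7, -1.3, -0.3]
grip_width: 0.0249
11.35 [0.5331 0.1191 0.1399] [ 7.070e-01  7.072e-01 -2.000e-04 -1.000e-04] F [-0.67 -1.26 -0.27] M [ 0.014  0.003 -0.007]
candle 1174 (array([0.53312128, 0.11843808]), np.float64(0.012747953991027596)) zmin 0.09802416073580933
rim 1383 (array([0.5332753 , 0.11892651]), np.float64(0.020826743745242203)) [0.50921596 0.10168156 0.08900203] [0.55771375 0.1425423  0.09490951]
```

```bash
python3 -m jog '[{"x":0,"y":0,"z":0.2,"rx":0,"ry":0,"rz":0},{"x":0,"y":0,"z":0.4,"rx":0,"ry":0,"rz":0},{"x":0,"y":0,"z":0.6,"rx":0,"ry":0,"rz":0},{"x":0,"y":0,"z":0.6,"rx":0,"ry":0,"rz":0}]' | egrep 'tcp|force'
python3 -m jog '[{"x":0,"y":0,"z":0.1,"rx":0,"ry":0,"rz":0},{"x":0,"y":0,"z":0.1,"rx":0,"ry":0,"rz":0},{"x":0,"y":0,"z":0.1,"rx":0,"ry":0,"rz":0}]' | egrep 'tcp|force'
python3 -m jog '[{"x":0,"y":0,"z":0.1,"rx":0,"ry":0,"rz":0},{"x":0,"y":0,"z":0.1,"rx":0,"ry":0,"rz":0},{"x":0,"y":0,"z":0.1,"rx":0,"ry":0,"rz":0}]' | egrep 'tcp|force'
python3 -m jog '[{"x":0,"y":0,"z":0.1,"rx":0,"ry":0,"rz":0},{"x":0,"y":0,"z":0.1,"rx":0,"ry":0,"rz":0},{"x":0,"y":0,"z":0.1,"rx":0,"ry":0,"rz":0}]' | egrep 'tcp|force'
```

```text
tcp_pos: [0.5331, 0.1192, 0.1339]
wrist_force: [-0.8, 0.3, -1.1]
tcp_pos: [0.5334, 0.1192, 0.1333]
wrist_force: [0.2, -0.2, -0.2]
tcp_pos: [0.5333, 0.1192, 0.1323]
wrist_force: [-0.3, 0.3, -0.2]
tcp_pos: [0.5335, 0.1192, 0.1315]
wrist_force: [-0.4, 0.2, 1.8]
```

```bash
python3 -m jog '[{"x":0,"y":0,"z":0.1,"rx":0,"ry":0,"rz":0},{"x":0,"y":0,"z":0.1,"rx":0,"ry":0,"rz":0},{"x":0,"y":0,"z":0.1,"rx":0,"ry":0,"rz":0}]' | egrep 'tcp|force'
python3 -m jog '[{"x":0,"y":0,"z":0.05,"rx":0,"ry":0,"rz":0},{"x":0,"y":0,"z":0.05,"rx":0,"ry":0,"rz":0}]' | egrep 'tcp|force'
python3 -m jog '[{"x":0,"y":0,"z":0.05,"rx":0,"ry":0,"rz":0},{"x":0,"y":0,"z":0.05,"rx":0,"ry":0,"rz":0}]' | egrep 'tcp|force'
```

```text
tcp_pos: [0.5336, 0.1192, 0.1307]
wrist_force: [-1.2, -0.1, 5.9]
tcp_pos: [0.5335, 0.1192, 0.1301]
wrist_force: [-0.3, 0.3, 5.1]
tcp_pos: [0.5335, 0.1192, 0.1295]
wrist_force: [-0.8, 0.3, 4.8]
```

```bash
python3 -m jog '[{"x":0,"y":0,"z":0.05,"rx":0,"ry":0,"rz":0},{"x":0,"y":0,"z":0.1,"rx":0,"ry":0,"rz":0},{"x":0,"y":0,"z":0.1,"rx":0,"ry":0,"rz":0}]' | egrep 'tcp|force'
python3 -m jog '[{"x":0,"y":0,"z":0.05,"rx":0,"ry":0,"rz":0},{"x":0,"y":0,"z":0.1,"rx":0,"ry":0,"rz":0},{"x":0,"y":0,"z":0.1,"rx":0,"ry":0,"rz":0}]' | egrep 'tcp|force'
python3 -m jog '[{"x":0,"y":0,"z":0.05,"rx":0,"ry":0,"rz":0},{"x":0,"y":0,"z":0.1,"rx":0,"ry":0,"rz":0},{"x":0,"y":0,"z":0.1,"rx":0,"ry":0,"rz":0}]' | egrep 'tcp|force'
```

```text
tcp_pos: [0.5335, 0.1192, 0.1284]
wrist_force: [-0.7, -0.3, 4.9]
tcp_pos: [0.5335, 0.1192, 0.1274]
wrist_force: [0.0, 0.2, 4.9]
tcp_pos: [0.5335, 0.1192, 0.1264]
wrist_force: [-0.2, 0.5, 5.5]
```

```bash
python3 -m jog '[{"x":0,"y":0,"z":0.1,"rx":0,"ry":0,"rz":0},{"x":0,"y":0,"z":0.2,"rx":0,"ry":0,"rz":0},{"x":0,"y":0,"z":0.2,"rx":0,"ry":0,"rz":0}]' | egrep 'tcp|force'
python3 -m jog '[{"x":0,"y":0,"z":0.05,"rx":0,"ry":0,"rz":0},{"x":0,"y":0,"z":0.1,"rx":0,"ry":0,"rz":0},{"x":0,"y":0,"z":0.1,"rx":0,"ry":0,"rz":0}]' | egrep 'tcp|force'
python3 -m jog '[{"x":0,"y":0,"z":0.05,"rx":0,"ry":0,"rz":0},{"x":0,"y":0,"z":0.05,"rx":0,"ry":0,"rz":0}]' | egrep 'tcp|force'
python3 -m jog '[{"x":0,"y":0,"z":0.05,"rx":0,"ry":0,"rz":0},{"x":0,"y":0,"z":0.05,"rx":0,"ry":0,"rz":0}]' | egrep 'tcp|force'
```

```text
tcp_pos: [0.5335, 0.1192, 0.1242]
wrist_force: [-0.2, 0.1, 3.1]
tcp_pos: [0.5335, 0.1192, 0.1233]
wrist_force: [-0.0, 0.5, 4.9]
tcp_pos: [0.5335, 0.1192, 0.1228]
wrist_force: [0.2, 0.0, 4.3]
tcp_pos: [0.5335, 0.1192, 0.1223]
wrist_force: [-0.2, -0.2, 4.2]
```

```bash
for i in 1; do python3 -m jog '[{"x":0,"y":0,"z":0.05,"rx":0,"ry":0,"rz":0},{"x":0,"y":0,"z":0.05,"rx":0,"ry":0,"rz":0}]' | egrep 'tcp|force'; done
python3 -m jog '[{"x":0,"y":0,"z":0.05,"rx":0,"ry":0,"rz":0},{"x":0,"y":0,"z":0.05,"rx":0,"ry":0,"rz":0}]' | egrep 'tcp|force'
```

```text
tcp_pos: [0.5335, 0.1192, 0.1218]
wrist_force: [-0.4, 0.2, 3.7]
tcp_pos: [0.5335, 0.1192, 0.1215]
wrist_force: [-0.4, -0.4, 5.9]
```

```bash
python3 -m jog '[{"x":0,"y":0,"z":0.05,"rx":0,"ry":0,"rz":0},{"x":0,"y":0,"z":0.05,"rx":0,"ry":0,"rz":0}]' | egrep 'tcp|force'
python3 -m jog '[{"x":0,"y":0,"z":0.03,"rx":0,"ry":0,"rz":0},{"x":0,"y":0,"z":0.03,"rx":0,"ry":0,"rz":0}]' | egrep 'tcp|force|time'
```

```text
tcp_pos: [0.5335, 0.1192, 0.1214]
wrist_force: [-1.6, 0.2, 8.2]
time_s: 16.1
tcp_pos: [0.5336, 0.1192, 0.1214]
wrist_force: [-1.7, 0.1, 10.2]
```

It stops hard at TCP 0.1214, so the foot is at about 0.038 and fully home. The ring slid about 9.6 mm, which is past where either stub would have stopped it, and the force peaked at about 10 N. I unload and release.

```bash
python3 -m jog '[{"x":0,"y":0,"z":-0.08,"rx":0,"ry":0,"rz":0},{"x":0,"y":0,"z":-0.08,"rx":0,"ry":0,"rz":0},{"x":0,"y":0,"z":-0.08,"rx":0,"ry":0,"rz":0}]' | egrep 'tcp|force|time'
python3 -m jog '[{"x":0,"y":0,"z":0,"rx":0,"ry":0,"rz":0},{"x":0,"y":0,"z":0,"rx":0,"ry":0,"rz":0},{"x":0,"y":0,"z":0,"rx":0,"ry":0,"rz":0},{"x":0,"y":0,"z":0,"rx":0,"ry":0,"rz":0},{"x":0,"y":0,"z":0,"rx":0,"ry":0,"rz":0},{"x":0,"y":0,"z":0,"rx":0,"ry":0,"rz":0}]' 60; python3 st.py w11
```

```text
time_s: 16.4
tcp_pos: [0.5335, 0.1192, 0.1215]
wrist_force: [-0.6, 0.8, 6.5]
time_s: 17.0
tcp_pos: [0.5333, 0.1192, 0.1211]
tool_rot: [0.707, 0.707, -0.0, -0.0]
wrist_force: [-0.2, -1.0, 1.1]
grip_width: 0.0514
17.0 [0.5333 0.1192 0.1211] [ 7.070e-01  7.072e-01 -1.000e-04 -0.000e+00] F [-0.23 -0.96  1.14] M [ 0.016 -0.044 -0.005]
candle 715 (array([0.53339241, 0.11851356]), np.float64(0.012704038946393534)) zmin 0.09809700098594437
rim 1804 (array([0.53325921, 0.11837496]), np.float64(0.021143474973698007)) [0.5093148  0.10148355 0.08900674] [0.55733239 0.14267376 0.09498794]
```

View pics/w11.png

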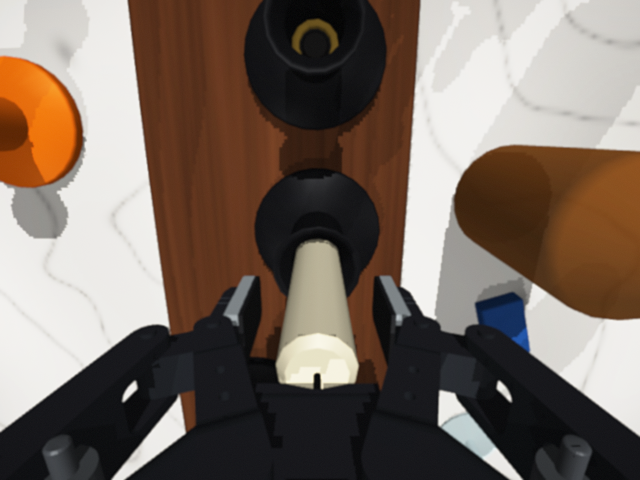

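The jaws are clear on both sides of the candle at (318,320). I retreat straight up and check.

```bash
python3 -m jog '[{"x":0,"y":0,"z":-1,"rx":0,"ry":0,"rz":0},{"x":0,"y":0,"z":-3,"rx":0,"ry":0,"rz":0},{"x":0,"y":0,"z":-6,"rx":0,"ry":0,"rz":0},{"x":0,"y":0,"z":-10,"rx":0,"ry":0,"rz":0},{"x":0,"y":0,"z":-14,"rx":0,"ry":0,"rz":0},{"x":0,"y":0,"z":-16,"rx":0,"ry":0,"rz":0},{"x":-5,"y":0,"z":-16,"rx":0,"ry":0,"rz":0},{"x":-8,"y":0,"z":-16,"rx":0,"ry":0,"rz":0},{"x":-8,"y":0,"z":-16,"rx":0,"ry":0,"rz":0},{"x":-8,"y":0,"z":-16,"rx":0,"ry":0,"rz":0}]' | egrep 'time|tcp|force'; python3 look.py w12 | head -1
python3 - <<'E'
from h import *
z=np.load("pics/w12.npz");ci={k:z[k] for k in z.files};X=cloud(ci,z["d"])
m=np.hypot(X[...,0]-.5333,X[...,1]-.1184)<.03; S=X[m]; S=S[S[:,2]<.21]
print("top z",np.percentile(S[:,2],[90,99]),S[:,2].max())
t=S[(S[:,2]>.165)&(S[:,2]<.182)];print("top",(t.min(0)+t.max(0))/2)
p,d=read_camera("side");cv2.imwrite("pics/side2.png",p[:,:,::-1])
ci=camera_info("side");Y=cloud(ci,d);S=Y[np.hypot(Y[...,0]-.5333,Y[...,1]-.1184)<.022]
for a in np.arange(.1,.18,.02):
    q=S[(S[:,2]>a)&(S[:,2]<a+.02)]; print(a,len(q),circ(q[:,:2]),q.max(0)) if len(q)>8 else 0
for nm,r in dict(a=(300,345,245,300),c=(245,305,350,410)).items():
    s=Y[r[2]:r[3],r[0]:r[1]].reshape(-1,3);q=s[np.abs(s[:,2]-.093)<.003];print(nm,(q.min(0)+q.max(0))/2)
E
```

```text
time_s: 18.05
tcp_pos: [0.5333, 0.0388, 0.2819]
wrist_force: [0.1, 0.2, -0.6]
18.05 [0.5333 0.0388 0.2819] [7.076e-01 7.066e-01 4.000e-04 1.000e-04] [-0.078  0.225  0.051  1.396  0.     1.494] [ 0.09  0.25 -0.62]
top z [0.17728432 0.1784199 ] 0.18620872307400213
top [0.5333496  0.11871872 0.17553803]
0.1 68 (array([0.53374301, 0.12009096]), np.float64(0.011981475558589652)) [0.54509168 0.13321841 0.1198507 ]
0.12000000000000001 76 (array([0.53405734, 0.12061622]), np.float64(0.012270059937662794)) [0.54638177 0.13390231 0.13967739]
0.14 82 (array([0.53391336, 0.12100609]), np.float64(0.01194711863832681)) [0.54418568 0.13463147 0.15999959]
0.16000000000000003 166 (array([0.53373828, 0.122389  ]), np.float64(0.009743272043468077)) [0.54643579 0.13412432 0.17976542]
a [ 0.47859518 -0.04365779  0.09199958]
c [0.53323585 0.24143385 0.09300972]
```

View pics/side2.png

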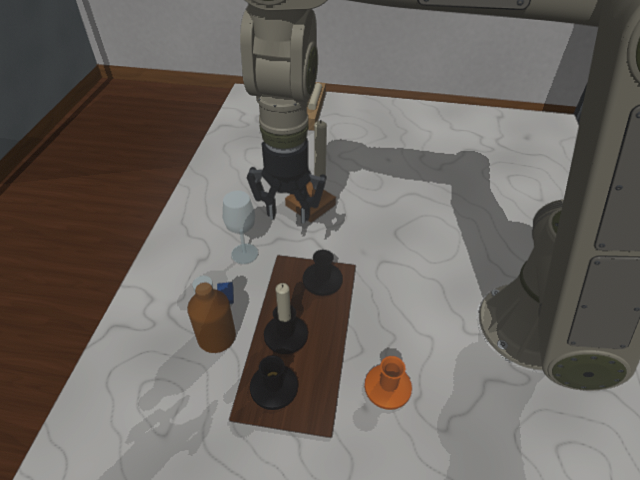

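The candle stands upright in the middle stick at (284,305). Its top is at z≈0.178, as expected when home, and the other things are where they were.

```bash
python3 -c "
from station import *
print(finish_job())"
```

```text
the job is handed in; nothing more can be done
None
```

The ivory candle is fully home and standing upright in the middle candlestick, at about (0.533, 0.118). I released it and handed the job in at about 18 s.

- **Finding the empty cup:** The wrist camera's depth readings showed the stand-side cup holding the 28 mm stub, the far cup holding the 13 mm stub, and the middle cup open down to its floor. I then felt with the candle in the middle cup only and did not touch the other two.
- **By feel:** The ring gave way at about 5–6 N and slid roughly 9.6 mm to a hard stop. Neither stub would have let the foot get that low. The highest wrist force I read was about 10 N.
- **Last checks:** The wick-end top sits at z ≈ 0.178 m, as expected when home. In the wrist camera the top is within 0.5 mm of the cup axis. The two outer candlesticks measured unmoved, and the glass, decanter and matchbox look unmoved in the side picture.
- **Disagreement:** The side camera put the candle's axis 2–3 mm further along y than the wrist camera did, roughly within the 2 mm calibration error.

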